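# Lock up the printing blocks with the wedge

### The arm

A 7-joint arm with a two-finger parallel gripper is mounted at the origin on the work surface. World frame = base frame: x ahead of the robot, y to its left, z up, the work surface at z = 0. Lengths are in m, angles in rad, forces in N, time in s.
With the tool pointing down it reaches from about 0.425 to 0.925 m from the base axis. Payload 6.8 kg.
Tool frame: the origin (TCP) lies on the front face of the gripper's body, between the roots of the fingers; the fingertips stand 73 mm ahead of it and the grasp point (between the pads) lies 54 mm ahead of it (env.nose_length is the distance from the TCP to the fingertips, in m); z points along the fingers, y is the line along which they close (so a half turn about z gives the same grasp; the last joint's range is limited). The gripper opens to 85 mm and grips with 20 to 120 N. Pads are 22 mm wide; open, the fingers measure 114 mm over their backs; the gripper's body (76 mm by 85 mm) begins 54 mm behind the grasp point. The pads swing forward as they close: fully open they stand 13 mm farther back than shut.
Start: joints at [-1.321, 0.477, 0.022, 1.555, -0.011, 1.109, -0.083], TCP at [0.236, 0.632, 0.304] pointing down, gripper open.
Joint ranges: [-2.96, 2.96], [-0.34, 2.1], [-1.41, 1.46], [0.24, 2.44], [-1.37, 4.51], [0.17, 1.92], [-2.96, 2.96]. Speed limits (rad/s): [2.39, 2.39, 3.14, 3.14, 3.14, 3.14, 3.14].

### API

Orientations are given as a unit quaternion [w, x, y, z].
In Python, from cell import env, kin, camera, calibration, job gives the robot as it stands. The module is installed in compiled form; this text tells all that it offers. Calls block until the motion is done:
- env.reach(position, orientation): joint-space move of the TCP to a pose.
- env.movel(position, velocity=0.15, rot=None, stop_force=None): straight line of the TCP; rot=None keeps the orientation; velocity is the mean speed in m/s. With stop_force (N) it stops when the force on the tool has changed by that much, and returns True; else False.
- env.goto_joints(angles): joint-space move.
- env.grip(opening, f_grip=None): finger opening in m; f_grip is the grip in N (None keeps the last); returns when the fingers have stopped.
- env.dwell(seconds).
- kin.inverse_kinematics(position, orientation): joint angles nearest the present ones, or None.
- env.get_state(): the state.
- camera(name): name is "side" or "top"; returns (picture, depth): 400x640x3 uint8, blue, green, red; 400x640 float32, m along the optical axis (not along the pixel's ray), 0 where there is no reading.
- calibration(name): a dict with "fx", "fy", "cx", "cy" (pixels), "rvec" (rotation vector, rad) and "tvec" (3), from world to camera coordinates, as OpenCV has them. Camera axes: x right, y down, z forward; pixel columns grow to the right and rows downward; lengths in m; the calibration is good to about 2 mm. A picture is of the moment at which its call begins. calibration takes no time and is no camera call.
A pose or a line that the arm cannot do raises env.PlanningError and nothing moves.
- job.job_done(): hands the job in; it is judged then, once.
The state is a dict: "time": time; "qpos": joint angles; "joint_velocities": joint speeds; "joint_torque": joint torques, N m; "tcp_pos": TCP position; "orientation": TCP orientation; "force": force on the tool from outside, world axes, zero at the start; "torque": the same for the moment, N m; "opening": finger opening in m; "gripper_force": force on a finger pad.
Only numpy, scipy, OpenCV 4.12 (cv2) and the standard library are available. Lean on these libraries where they do the work, as an engineer would, in place of code of your own. Each camera call takes 0.05 s, during which the arm holds its last target. There are 200 camera calls.

### The job

Lock up the row of printing blocks in the wooden frame: take the wedge with the red grip, lower it thin end down into the gap at the end of the row (do not drop it) and press it firmly straight down until the blocks are packed tight and it stays jammed upright by itself. Leave the straight-sided spacer with the blue grip standing where it is.

Things in the scene. Friction and masses are not known exactly. Their poses are not given: they have to be found in the camera images.
- wedge_mid (a point): Centre, 57 mm above the foot, of a loose pale pine wedge with red grip, 114 mm tall, 0.1 kg, standing on its thin end. z up. Taper: lowest 72 mm, 60 mm wide (x), thickness (y) 20 mm at the foot, 57 at its top, both sides sloping alike. Grip on top: 46 (x) x 30 (y) x 42 mm tall, its centre 36 mm above this point. The spacer and a 65 mm tall ink jar stand 100 mm or more away.
- gap (a point): Gap centre on the inner floor (10 mm up) of the fixed dark frame, 92 mm wide inside (x). +y runs to the 3 loose blocks, -y to the end wall 23 mm off; end walls and blocks rise 66 mm above this point, side rails 34. Gap now 43-46 mm wide, 50 once packed. Pressed down here, its y along this y, the wedge jams with its centre about 64 mm above this point; push 15 to 25 N.
- end_block (a point): Centre (half-way up) of the block next to the gap, blue butterfly on top: smooth wood, 90 mm (x) x 56 mm along the row (y) x 66 mm tall, 0.2 kg, loose, sliding when pushed. Packed tight, it lies 55 mm along +y from the gap point; at the start 4 to 7 mm nearer the gap. The other two blocks (green leaf, red star) are the same size.
- spacer_mid (a point): Centre, 57 mm above the foot, of a loose straight-sided pale pine spacer with a blue grip, 114 mm tall, 60 mm (x) x 30 mm (y), standing on the table. A bystander, too thin to lock the row: leave it standing where it is.
Mind the look-alikes: they are no part of the job. What is shaped like the part that bears wedge_mid but yellow is not meant. Leave any green look-alike of the part that bears spacer_mid alone.

How it is judged:
By the outcome, as a careful person would: the job done as asked, in the order asked, and still so for the second after the job is handed in, with the robot touching nothing.
It also fails if it takes over 34 s, if anything falls off the work surface, if the arm or the gripper's body presses on something with over 40 N, if the wrist force passes 120 N, or if a joint passes its speed limit or range.

## Working session

There is one attempt and no reset: what is moved stays moved. The work goes in short steps, each a Python script; the robot and the scene stay as the last script left them, time stands still between calls to the robot, and variables do not carry over. Pictures are saved under pics/ and viewed, at most 10 in all, crops included, and the job is handed in when it is done.

```bash
mkdir -p pics; cat > h.py <<'E'
import numpy as np, cv2
from cell import env, kin, camera, calibration, job
def cal(n):
    c=calibration(n); R=cv2.Rodrigues(np.array(c["rvec"],float))[0]; return c,R,np.array(c["tvec"],float).ravel()
def ray(n,u,v,z):
    c,R,t=cal(n); o=-R.T@t; d=R.T@np.array([(u-c["cx"])/c["fx"],(v-c["cy"])/c["fy"],1]); return o+d*(z-o[2])/d[2]
def cloud(n,D):
    c,R,t=cal(n); v,u=np.mgrid[:D.shape[0],:D.shape[1]]
    P=np.stack([(u-c["cx"])/c["fx"]*D,(v-c["cy"])/c["fy"]*D,D],-1); return (P-t)@R
E
python3 - <<'E'
from h import *
for n in("top","side"):
    im,D=camera(n); cv2.imwrite(f"pics/{n}0.png",im); np.savez(f"pics/{n}0.npz",im=im,D=D); c,R,t=cal(n); print(n,c["fx"],-R.T@t,R[2])
print(env.get_state()["time"],env.nose_length)
E
```

```text
top 426.9405568246992 [ 0.51288632 -0.08800841  0.79481616] [ 0.07401193  0.04621479 -0.99618594]
side 513.0213995513462 [ 0.19196211 -0.79602393  0.6384469 ] [ 0.36192986  0.7259241  -0.5848427 ]
0.1 0.0726
```

View pics/top0.png

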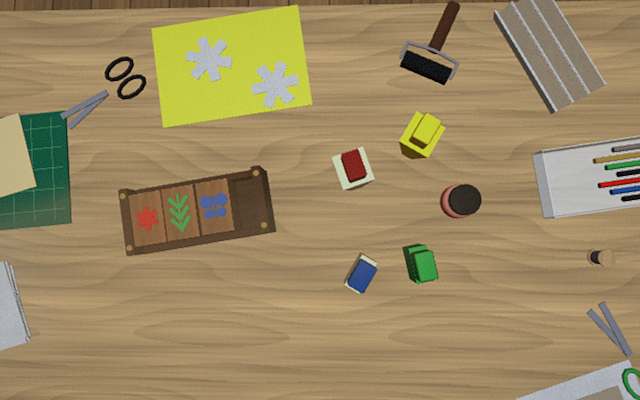

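View pics/side0.png

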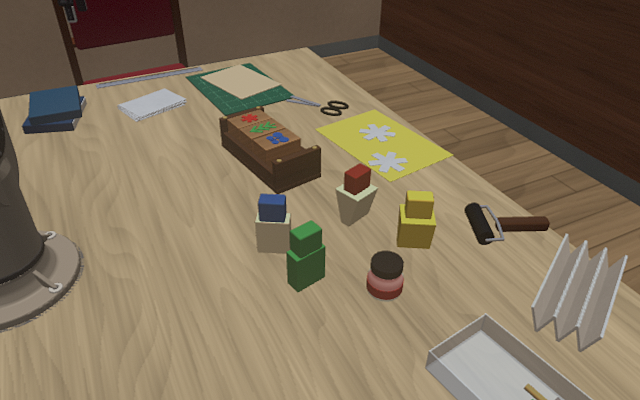

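The top view shows five candidates:
- Red-topped pale piece at (352,167), side view (356,195). It tapers downward and has a red grip, so it is the wedge.
- Yellow piece at (422,135), the wedge look-alike.
- Blue grip at (361,273), the spacer.
- Green piece at (421,263), the spacer look-alike.
- Ink jar at (460,200).

The frame's gap is near (250,197) in the top view, with the butterfly block on its left at (214,206). Next I'll measure and take a confirming crop.

```bash
python3 - <<'E'
from h import *
Z=np.load("pics/top0.npz"); im,D=Z["im"],Z["D"]; P=cloud("top",D); P[D==0]=np.nan
hsv=cv2.cvtColor(im,cv2.COLOR_BGR2HSV); z=P[...,2]
def rect(m,name):
    q=(P[m][:,:2]*1000).astype(np.float32); r=cv2.minAreaRect(q); print(name,m.sum(),np.round(r[0],1),np.round(r[1],1),round(r[2],1),"z",np.round(np.nanmedian(z[m]),4)); return r
def win(u0,u1,v0,v1):
    w=np.zeros(D.shape,bool); w[v0:v1,u0:u1]=1; return w
w=win(325,385,138,200)
rect(w&(z>.108),"grip top"); rect(w&(z>.066)&(z<.08),"shoulder"); rect(w&(z>.06),"all")
w=win(335,390,245,305); rect(w&(z>.108),"spacer top")
w=win(105,290,150,270)
print(np.round(np.nanpercentile(z[w&(z>.03)],[5,25,50,75,95]),4))
R=rect(w&(z>.066)&(z<.085),"frame high"); rect(w&(z>.035),"frame all")
b=cv2.boxPoints(R); e=[b[1]-b[0],b[2]-b[1]]; a=max(e,key=np.linalg.norm); a/=np.linalg.norm(a)
if a[1]>0: pass
c=np.array(R[0]); q=P[...,:2]*1000-c; s=q@a; t=q@np.array([-a[1],a[0]])
print("axis",a)
for k in (25,0,-25):
    m=w&(abs(t-k)<5); 
    print(k,[(int(x),int(1000*np.nanmedian(z[m&(abs(s-x)<2)]))) for x in range(-140,144,4) if (m&(abs(s-x)<2)).sum()])
for n,(u,v) in dict(blk=(214,206),gap=(250,197)).items(): p=P[v,u]*1000; print(n,p,(p[:2]-c)@a)
crop=np.hstack([cv2.resize(im[130:205,320:470],(600,300),interpolation=2)]); crop2=cv2.resize(im[155:265,110:290],(600,366)); cv2.imwrite("pics/crop.png",np.vstack([crop[:230],crop2]))
E
```

```text
grip top 531 [ 620.4 -110.7] [46.  30.1] 19.1 z 0.115
shoulder 591 [ 620.6 -110.7] [60.5 56.7] 19.8 z 0.0732
all 1184 [ 620.6 -110.7] [60.5 56.7] 19.8 z 0.0771
spacer top 561 [ 442.3 -124. ] [30.1 45.8] 59.5 z 0.115
[0.0439 0.0712 0.0771 0.0782 0.0797]
frame high 6666 [546.7 162.3] [115.9 250.9] 9.9 z 0.0776
frame all 8602 [547.2 162.3] [116.5 251.1] 9.9 z 0.0771
axis [ 0.1712907 -0.9852205]
25 [(-124, 77), (-120, 77), (-116, 77), (-112, 77), (-108, 76), (-104, 77), (-100, 77), (-96, 77), (-92, 77), (-88, 77), (-84, 78), (-80, 77), (-76, 77), (-72, 77), (-68, 78), (-64, 77), (-60, 77), (-56, 77), (-52, 76), (-48, 77), (-44, 77), (-40, 77), (-36, 78), (-32, 77), (-28, 77), (-24, 77), (-20, 77), (-16, 77), (-12, 78), (-8, 78), (-4, 77), (0, 77), (4, 76), (8, 65), (12, 77), (16, 77), (20, 77), (24, 77), (28, 77), (32, 78), (36, 77), (40, 77), (44, 77), (48, 77), (52, 77), (56, 77), (60, 77), (64, 60), (68, 30), (72, 11), (76, 11), (80, 11), (84, 12), (88, 10), (92, 10), (96, 11), (108, 77), (112, 77), (116, 77), (120, 77), (124, 49), (128, 1), (132, 1), (136, 2), (140, 2)]
0 [(-124, 76)
[... 795 characters left out ...]
77), (-84, 77), (-80, 78), (-76, 77), (-72, 78), (-68, 77), (-64, 78), (-60, 77), (-56, 77), (-52, 77), (-48, 77), (-44, 77), (-40, 77), (-36, 76), (-32, 77), (-28, 78), (-24, 77), (-20, 78), (-16, 78), (-12, 78), (-8, 78), (-4, 78), (0, 77), (4, 76), (8, 74), (12, 77), (16, 77), (20, 77), (24, 77), (28, 77), (32, 77), (36, 77), (40, 77), (44, 77), (48, 77), (52, 77), (56, 77), (60, 77), (64, 53), (68, 26), (72, 10), (76, 11), (80, 11), (84, 12), (88, 10), (92, 11), (96, 11), (108, 76), (112, 77), (116, 77), (120, 76), (124, 48), (128, 1), (132, 2), (136, 2), (140, 1)]
blk [553.40760243 124.10338852  77.80062626] 38.7959009606041
gap [574.09477663  76.27388889  12.51483021] 89.46202457273488
```

View pics/crop.png

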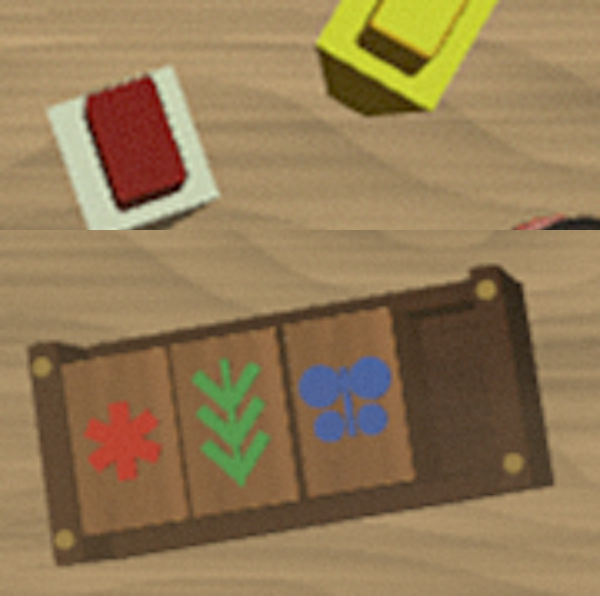

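The enlarged crop shows the red grip on a pale body at the upper left, and the separate yellow look-alike. The measured sizes also match the description: grip 46x30 at z 0.115, shoulder 60x57 at z 0.073. The frame gap lies between the butterfly block face (s≈64) and the end wall (s≈108.5), so it is about 44.5 mm wide and fits the spec. Now I'll grasp the wedge.

```bash
cat >> h.py <<'E'
from scipy.spatial.transform import Rotation as Ro
def down(deg):  # tool down, closing axis at deg from +x; pick half turn nearest the present
    best=None; q0=np.array(env.get_state()["qpos"])
    for k in (0,180):
        a=np.radians(deg+k); y=np.array([np.cos(a),np.sin(a),0]); zz=np.array([0,0,-1.]); M=np.c_[np.cross(y,zz),y,zz]
        x=Ro.from_matrix(M).as_quat(); q=np.array([x[3],x[0],x[1],x[2]])
        yield q
def pick(pos,deg):
    q0=np.array(env.get_state()["qpos"]); c=[]
    for q in down(deg):
        j=kin.inverse_kinematics(pos,q)
        if j is not None: c.append((np.abs(np.array(j)-q0).max(),q))
    print("IK",[round(x[0],2) for x in c]); return min(c,key=lambda x:x[0])[1]
def st(m=""):
    s=env.get_state(); print(m,"t%.2f"%s["time"],np.round(s["tcp_pos"],4),"F",np.round(s["force"],1),"op %.4f"%s["opening"],"gf",s["gripper_force"])
E
python3 - <<'E'
from h import *
w=[.6205,-.1107]
q=pick([*w,.24],109.5)
env.reach([*w,.24],q); st("above")
env.movel([*w,.152],.1); st("down")
env.grip(.02,60); st("grip")
env.movel([*w,.30],.15); st("lift")
c=np.array([.5469,.1623]); a=np.array([.1713,-.9852]); g=c+a*.0838
q=pick([*g,.30],99.9); env.reach([*g,.30],q); st("over")
env.movel([*g,.222],.12); st()
im,D=camera("side"); cv2.imwrite("pics/s1.png",cv2.resize(im[60:260,180:420],(720,600),interpolation=cv2.INTER_CUBIC))
E
```

```text
IK [np.float64(2.31), np.float64(0.82)]
above t3.05 [ 0.6208 -0.1095  0.2399] F [0.  1.1 0.8] op 0.0854 gf 0.0
down t4.08 [ 0.6209 -0.111   0.1527] F [-0.6 -0.   0.1] op 0.0851 gf 0.0
grip t4.63 [ 0.6208 -0.111   0.1524] F [0.7 0.4 1.3] op 0.0293 gf 59.537365436553955
lift t5.77 [ 0.62   -0.1103  0.2989] F [-1.2 -0.1 -1.3] op 0.0289 gf 59.18959558010101
IK [np.float64(2.3), np.float64(0.48)]
over t6.58 [0.5614 0.0787 0.2999] F [-0.8  0.9 -1.2] op 0.0292 gf 59.21557903289795
 t7.38 [0.5618 0.0793 0.2226] F [-0.2  0.7 -1.5] op 0.0290 gf 59.1872638463974
```

View pics/s1.png

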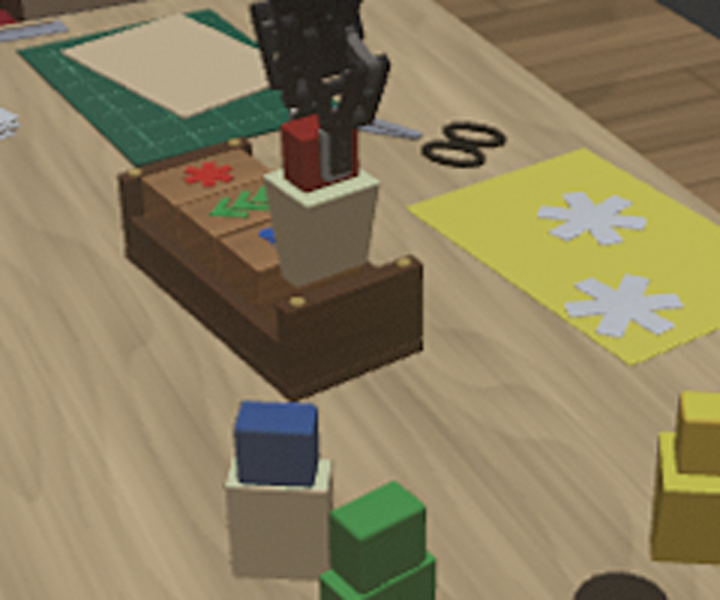

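The crop shows the wedge held upright over the gap, crop pixel (325,230), with its foot behind the end wall at (350,270). It is centred between the side rails. Next I'll lower it and press with force feedback.

```bash
python3 - <<'E'
from h import *
p=np.array(env.get_state()["tcp_pos"]); c=np.array([.5469,.1623]); a=np.array([.1713,-.9852]); g=c+a*.0838
print(env.movel([*g,.188],.06,stop_force=15)); st("in")
for i in range(3):
    z=env.get_state()["tcp_pos"][2]
    r=env.movel([*g,.160],.02,stop_force=20); st(f"press {r}")
    if r: break
im,D=camera("top"); np.savez("pics/t2.npz",im=im,D=D)
im,D=camera("side"); cv2.imwrite("pics/s2.png",cv2.resize(im[60:260,180:420],(720,600),interpolation=cv2.INTER_CUBIC))
E
```

```text
False
in t8.15 [0.5612 0.0798 0.1879] F [-0.1 -0.2 -1.7] op 0.0292 gf 59.2588609457016
press True t9.14 [0.5622 0.0781 0.1678] F [-0.1  0.7  4.1] op 0.0293 gf 59.839906096458435
```

View pics/s2.png

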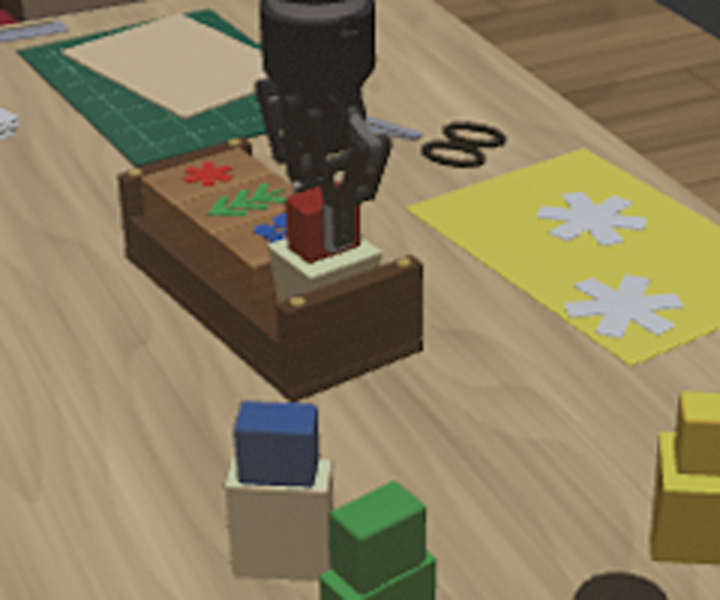

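The wedge is seated upright in the gap, crop pixel (325,265). The TCP is at 0.168 against an expected jam height of about 0.169, and the block seams look closed. I'll press once more in the grip, release, then press straight down on top with the fingers shut.

```bash
python3 - <<'E'
from h import *
p=np.array(env.get_state()["tcp_pos"]); c=np.array([.5469,.1623]); a=np.array([.1713,-.9852]); g=c+a*.0838
print(env.movel([*g,.158],.02,stop_force=18)); st("press2")
env.grip(.06); st("released")
env.movel([*g,.26],.12)
env.grip(0.0,40); st("shut")
print(env.movel([*g,.22],.08,stop_force=12)); 
print(env.movel([*g,.185],.02,stop_force=20)); st("press top")
env.movel([*g,.26],.1); 
q=kin.inverse_kinematics
o=env.get_state()["orientation"]; env.reach([.60,-.16,.32],o); st("away")
for n in("top","side"):
    im,D=camera(n); np.savez(f"pics/{n}3.npz",im=im,D=D)
    if n=="side": s=im
    else: t=im; P=cloud("top",D)
cv2.imwrite("pics/f.png",np.hstack([cv2.resize(t[140:290,110:300],(399,315)),cv2.resize(s[60:260,180:420],(378,315))]))
z=P[...,2]; R=P[...,:2]-c; ss=R@a*1000; tt=R@np.array([-a[1],a[0]])*1000
m=(abs(tt)<60)&(ss>40)&(ss<130)
for lo,hi in((.11,.14),(.083,.1)):
    k=m&(z>lo)&(z<hi); print(k.sum(),"z %.4f"%np.median(z[k]),"z std %.4f"%z[k].std(),cv2.minAreaRect((P[k][:,:2]*1000).astype(np.float32)), "s",ss[k].min(),ss[k].max())
E
```

```text
True
press2 t9.47 [0.5622 0.0781 0.1677] F [-0.4  0.2  5.9] op 0.0295 gf 60.01363277435303
released t9.88 [0.562  0.0778 0.1673] F [-0.1 -0.   0.5] op 0.0598 gf 0.0
shut t11.39 [0.5613 0.0797 0.26  ] F [-0.  -0.7  1.2] op 0.0003 gf 0.0
False
True
press top t13.04 [0.5618 0.0795 0.2021] F [-1.5  0.5  6. ] op -0.0003 gf 2.9924281994317425
away t14.76 [ 0.6002 -0.158   0.319 ] F [-0.3  0.  -0.5] op -0.0002 gf 0.0
614 z 0.1305 z std 0.0044 ((561.6024169921875, 79.71347045898438), (46.33155822753906, 30.713491439819336), 8.807965278625488) s 68.16333956317148 99.1844310132364
348 z 0.0892 z std 0.0023 ((561.4691162109375, 79.92793273925781), (59.99721908569336, 57.52029800415039), 10.024635314941406) s 54.85552454259299 112.35119492304148
```

View pics/f.png

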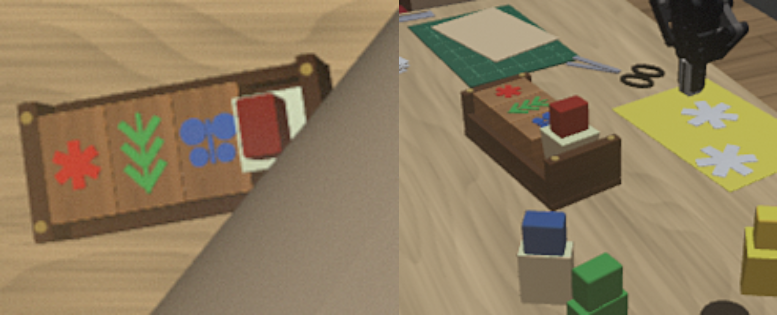

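The wedge stands upright and free: its top is at z≈0.130, so its centre is about 63 mm above the gap floor, against an expected 64 mm. It sits square to the frame, the blocks show no open seams, and the spacer hasn't moved.

```bash
python3 -c "
from h import *
print(job.job_done())"
```

```text
the job is handed in; nothing more can be done
None
```

The red-grip wedge is pressed down and stands jammed upright by itself in the gap, the blocks look packed tight, the blue-grip spacer was not touched, and I handed the job in at about 15 s of robot time; no verdict was shown.

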